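Funnel in the spice jar, pepper mill held ready above it

TASK

Move the red funnel from its stand to the white spice jar: spout down in the jar's mouth with the funnel's shoulder flat on the rim, then let go of it. Then fetch the pepper mill from beyond the food packs and finish while still holding it upright and still, centred over the funnel with its foot about 15 mm above the funnel's rim, ready to grind. Do not let the mill touch the funnel or the jar, and leave the jar standing and the packs, spread jar and tape where they are.

Things in the scene. Friction and masses are not known exactly. Their poses are not given: they have to be found in the camera images.
- funnel: loose red funnel, 68 mm high, round about z (up), 60 g. Origin: tip of the spout, on the axis. Spout tapers from 26 mm outer diameter at the tip to 36 mm under the flat shoulder, 35 mm above the origin; over it an upright cup, 56 mm outer diameter, 38 to 68 mm above the origin: grasp across it from above. Starts spout down in the stand, shoulder on its rim
- funnel_rim (a point): centre of the funnel's upper rim, 68 mm above funnel's origin, z axis up along the funnel
- stand: fixed dark steel drip stand: foot disc 80 mm across, 6 mm high, with an upright tube 52 mm outer, 42 mm inner diameter, top 50 mm above the table. Origin at the centre of its underside
- spice_jar: loose white ceramic spice jar without lid, 90 mm high, body 84 mm across up to 60 mm height, tapering to a neck 52 mm outer and 42 mm inner diameter between 72 and 90 mm height, 0.5 kg. Origin at the centre of its underside on the table; z up
- jar_mouth (a point): centre of the jar's mouth, level with the top of its rim, 90 mm above the table
- mill: loose battery pepper mill standing upright, 133 mm high, round about z, 0.3 kg: black foot 50 mm across (outlet underneath), amber window 42 mm across, metal body 44 mm across from 50 to 122 mm height, black cap with red button. Origin: centre of the foot's underside. Grasp the metal body from above. Mill and stand are on the robot's right, one near, one far, either way round
- pack_near: clear-lidded biscuit clamshell pack, 186 x 136 mm, 59 mm high, lying between the mill and the jar nearer the robot, long side (its y axis) along world x; origin centre of underside. Bystander
- pack_far: the same kind of pack, farther from the robot. Bystander, carries the roll pack
- rolls: film pack of six bread rolls, 151 x 141 mm, 61 mm high, lying on the far clamshell pack (its top is 120 mm above the table); origin centre of underside. Bystander
- spread_jar: brown jar of spread with black cap, 66 mm across, 90 mm high, beyond the spice jar; origin centre of underside. Bystander
- tape: roll of brown tape lying flat, 93 mm across, 48 mm high, beyond the mill and the stand; origin centre of underside. Bystander
Mind the look-alikes: they are no part of the job. Of the things like the funnel, leave any that is pink; of the rest the larger one is meant.

How it is judged:
On the way, in this order (a step that is already met when the one before it is completed fails the run):
1. the funnel sits in the jar's mouth, shoulder on the rim, and is let go (horizontal distance between funnel and jar_mouth below 0.007 m and z of funnel in the frame of jar_mouth below -0.032 m and angle between funnel's own z axis and vertical below 0.1 rad and contact force between funnel and the fingers below 0.05 N), for 0.2 s.
2. the mill is lifted off the table in the fingers (height (world z) of mill above 0.05 m and contact force between mill and the fingers above 1 N), for 0.2 s.
At the end, for the whole second after the job is handed in: Funnel seated in the upright jar (shoulder within 3 mm of the rim, axes within 7 mm, tilt under 0.1 rad), not touched. Fingers hold the mill still and upright (within 0.12 rad), its foot 5 to 27 mm above the funnel rim, within 10 mm of its centre, touching neither funnel nor jar (all of step 1 and angle between spice_jar's own z axis and vertical below 0.1 rad and height (world z) of spice_jar below 0.01 m and z of mill in the frame of funnel_rim between 0.005 and 0.027 m and horizontal distance between mill and funnel_rim below 0.01 m and angle between mill's own z axis and vertical below 0.12 rad and linear speed of mill below 0.02 m/s and angular speed of mill below 0.2 rad/s and contact force between mill and the fingers above 1 N and contact force between mill and funnel below 0.05 N and contact force between mill and spice_jar below 0.05 N and contact force between funnel and the arm below 0.05 N); the arm keeps its last pose, push and grip.
It fails at once if the mill touches the funnel or the jar (contact force between mill and funnel above 0.5 N or contact force between mill and spice_jar above 0.5 N).
It fails at once if the spice jar is tipped (angle between spice_jar's own z axis and vertical above 0.3 rad).
It fails at once if a bystander (pack, rolls, spread jar, tape) is moved more than 20 mm (distance of any of pack_near, pack_far, rolls, spread_jar, tape from where it was at the start of the episode above 0.02 m).
It also fails if it takes over 69 s, if anything falls off the work surface, if the arm or the gripper's body presses on something with over 40 N, if the wrist force passes 120 N, or if a joint passes its speed limit or range.

ROBOT

A 6-joint arm with a two-finger parallel gripper is mounted at the origin on a cart in front of the work surface, level with it; the furniture and walls round the work are solid. World frame = base frame: x ahead of the robot, y to its left, z up, the work surface at z = 0. Lengths are in m, angles in rad, forces in N, time in s.
With the tool pointing down it reaches from about 0.3 to 0.775 m from the base axis. Payload 14.6 kg.
Tool frame: the origin (TCP) lies at the very end of the fingers, on their centre line; the grasp point (between the pads) lies 19 mm behind it; z points along the fingers, y is the direction in which the jaws open and shut (so a half turn about z gives the same grasp; the last joint's range is limited). The gripper opens to 94 mm and grips with 3 to 60 N. Pads are 16 mm wide; open, the fingers measure 119 mm over their backs; the gripper's body (75 mm by 177 mm) begins 78 mm behind the grasp point.
Start: joints at [1.131, 0.3, 1.521, -0, 1.321, -0.067], TCP at [0.2, 0.512, 0.205] pointing down, gripper open.
Joint ranges: [-3.03, 3.03], [-0.79, 2.21], [0.23, 2.52], [-1.04, 4.18], [0, 3.07], [-2.55, 2.55]. Speed limits (rad/s): [2.22, 2.22, 2.57, 3.14, 3.14, 3.14].

INTERFACE

Orientations are given as a unit quaternion [w, x, y, z].
In Python, from cell import observe, camera, sign_off gives the robot as it stands.
- The arm moves only by the shell command python3 -m inch 'ROWS' [FORCE]. ROWS is a JSON object of lists of equal length, an entry for each row: "delta_pos": the shift along the tool's x, y, z in cm, a list of three; "angular": the turn, a rotation vector about the tool's x, y, z in rad, a list of three; "grip": the opening, from 0 (shut) to 1 (fully open). A call has 1 to 20 rows; each row is the pose to reach, as a shift and turn from the pose commanded when the call began, along the tool's axes at that moment; what a row does not reach only later rows make up. A row lasts 1/10 s, in which the tool goes at most 50 mm and 8.59 degrees, less where a joint would pass 70% of its speed; a pose out of reach is approached as far as the arm can. A call with a gripper value outside its range is refused whole. The fingers move at their own pace and stop on an object; FORCE is the grip in N (left out, the last holds). Time passes only in rows, so rows that repeat a pose let the fingers close. It gives the time, the measured TCP pose, the force and the opening at its end, in the units of the state.
- observe(): the state, without advancing time (a new reading comes with each control period).
- camera(name): name is "scene" or "top" or "wrist"; returns a dict with "pixels" (384x512x3 uint8, red, green, blue), "depth" (384x512 float32, m along the optical axis (not along the pixel's ray), 0 where there is no reading), "fx", "fy", "cx", "cy" (pixels), "view" (4x4, takes a point from world to camera coordinates). Camera axes: x right, y up, looking along -z (the intrinsics and any distortion apply to the point x, -y, -z); pixel columns grow to the right and rows downward; lengths in m; the calibration is good to about 2 mm. A picture is of the moment at which its call begins.
- sign_off(): hands the job in, once; it reports no verdict.
The state is a dict: "time_s": time; "joints": joint angles; "qd": joint speeds; "effort": joint torques, N m; "eef_pos": TCP position; "ee_rot": TCP orientation; "ft_force": force on the tool from outside, world axes, zero at the start; "wrist_torque": the same for the moment, N m; "gripper_width": finger opening in m.
Only numpy, scipy, OpenCV 4.12 (cv2) and the standard library are available. Lean on these libraries where they do the work, as an engineer would, in place of code of your own. Each camera call takes 0.05 s, during which the arm holds its last target. There are 200 camera calls.

## Working session

There is one attempt and no reset: what is moved stays moved. The work goes in short steps, Python scripts to look and compute and a shell command to move; the robot and the scene stay as the last step left them, time stands still between calls to the robot, and variables do not carry over. Pictures are saved under pics/ and viewed, about 8 in all and at most 12, crops included, and the job is handed in when it is done.

```bash
mkdir -p pics; ls; cat > h.py <<'E'
import numpy as np, cv2
from cell import observe, camera, sign_off
def snap(name):
    c=camera(name); np.savez(f'{name}.npz',**c); return c
def load(name): return dict(np.load(f'{name}.npz'))
def world(c):
    d=c['depth']; v,u=np.mgrid[0:d.shape[0],0:d.shape[1]]
    p=np.stack([(u-c['cx'])/c['fx']*d,-(v-c['cy'])/c['fy']*d,-d,np.ones_like(d)],-1)
    return (p@np.linalg.inv(c['view']).T)[...,:3]
E
python3 - <<'E'
from h import *
for n in ('top','scene'):
    c=snap(n); print(n,[k for k in c],c['fx'],c['cx'],c['cy'],np.round(np.linalg.inv(c['view']),3).tolist())
    cv2.imwrite(f'pics/{n}0.png',cv2.resize(c['pixels'][...,::-1],(800,600),interpolation=cv2.INTER_CUBIC))
print(observe())
E
```

```text
pics
top ['pixels', 'depth', 'fx', 'fy', 'cx', 'cy', 'view'] 402.5873169386886 250.48892907960308 186.89587635765707 [[0.025, 0.991, -0.131, 0.415], [-1.0, 0.024, -0.009, -0.007], [-0.006, 0.131, 0.991, 1.186], [0.0, 0.0, 0.0, 1.0]]
scene ['pixels', 'depth', 'fx', 'fy', 'cx', 'cy', 'view'] 402.9757984028926 254.61428901235652 190.79318689916053 [[0.634, 0.425, -0.647, -0.174], [-0.774, 0.362, -0.52, -0.59], [0.013, 0.83, 0.557, 0.739], [0.0, 0.0, 0.0, 1.0]]
{'time_s': 0.1, 'joints': array([ 1.13136764e+00,  3.00413220e-01,  1.52150673e+00, -2.49816166e-05,
        1.32069956e+00, -6.66002049e-02]), 'qd': array([ 0.00066721, -0.00017459,  0.00076131, -0.00210049,  0.00047862,
       -0.0019629 ]), 'effort': array([-7.93177260e-04, -5.32644510e+01, -3.53286624e+01,  7.09374086e-02,
        2.34804559e-02,  7.41341069e-06]), 'eef_pos': array([0.20024842, 0.51200216, 0.20494953]), 'ee_rot': array([-1.16807358e-04,  1.85333392e-01,  9.82675567e-01, -5.00109063e-04]), 'ft_force': array([0.3559431 , 0.50939987, 0.14618592]), 'wrist_torque': array([-0.01387164,  0.00498712,  0.00644282]), 'gripper_width': 0.0940890021442283}
```

View pics/top0.png

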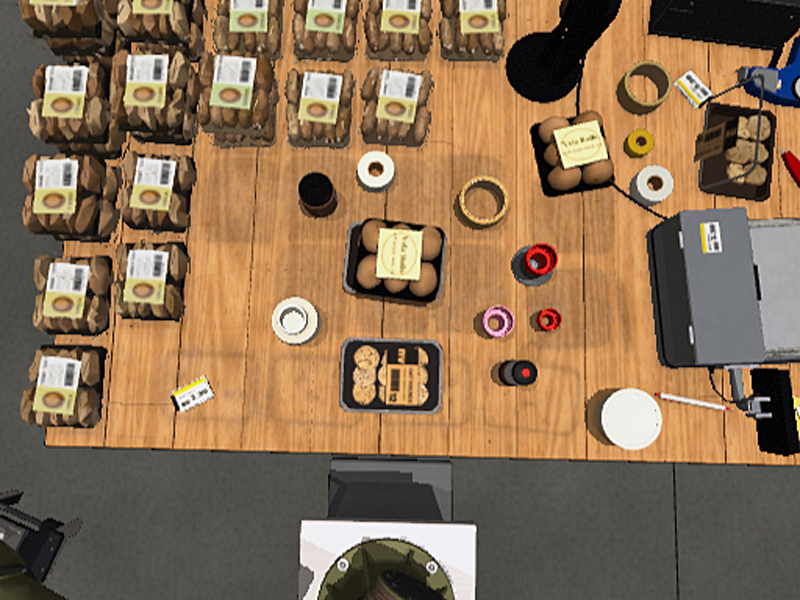

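View pics/scene0.png

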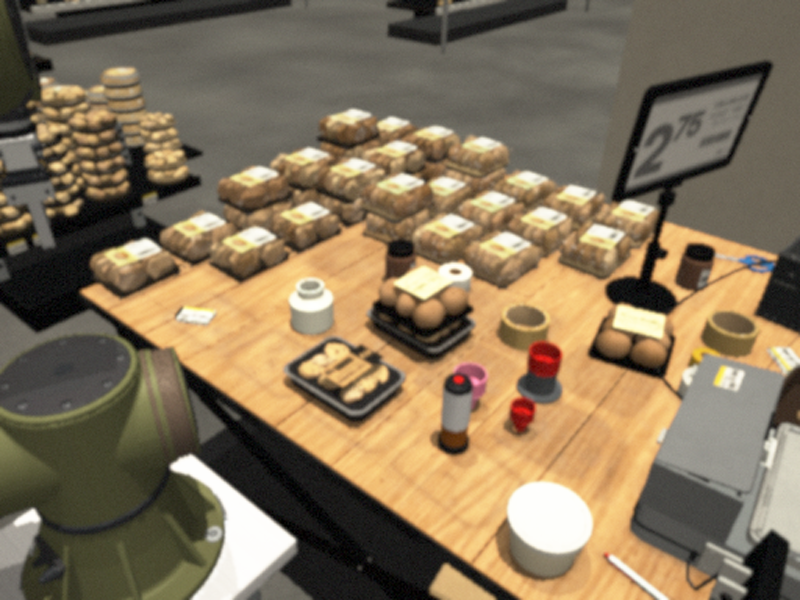

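The top picture (800x600 scale) shows these things that could be the funnel:
- Red funnel in the dark stand at (540,260). It is the larger red one, so I choose it.
- Small red funnel at (548,320), a look-alike.
- Pink funnel at (497,322), a look-alike.

The spice jar is at (295,320) and the mill at (518,373). The near pack is at (391,376), the far pack with rolls at (397,258), the spread jar at (317,195) and the tape at (483,202).

```bash
cat > m.py <<'E'
from h import *
c=load('top'); W=world(c); P=c['pixels']
def reg(name,u,v,r,zlo,zhi):
    u,v=u*.64,v*.64; vv,uu=np.mgrid[0:384,0:512]
    m=(np.hypot(uu-u,vv-v)<r*.64)&(W[...,2]>zlo)&(W[...,2]<zhi)&(c['depth']>0)
    p=W[m]
    if len(p)<4: print(name,len(p)); return
    (cx,cy),rad=cv2.minEnclosingCircle(p[:,:2].astype(np.float32))
    lo,hi=p.min(0),p.max(0)
    print(name,len(p),'circ',np.round([cx,cy,rad],4),'lo',np.round(lo,3),'hi',np.round(hi,3),'zmed',np.round(np.median(p[:,2]),3))
reg('funnel rim',540,260,30,.078,.11)
reg('small red',548,320,20,.015,.2)
reg('pink',497,322,25,.015,.2)
reg('jar rim',295,320,35,.083,.11)
reg('jar body',295,320,40,.03,.11)
reg('mill cap',518,373,30,.115,.15)
reg('pack_near',391,376,75,.03,.2)
reg('rolls',397,258,75,.07,.3)
reg('spread',317,195,35,.07,.2)
reg('tape',483,202,35,.03,.2)
P2=cv2.resize(P[140:260,280:380,::-1],(600,720)[::1],interpolation=cv2.INTER_CUBIC)
s=load('scene')['pixels'][205:300,270:380,::-1]
cv2.imwrite('pics/crop1.png',np.hstack([cv2.resize(P[140:260,290:370,::-1],(380,570),interpolation=cv2.INTER_CUBIC),cv2.resize(s,(400,345)).__class__(0) if False else cv2.copyMakeBorder(cv2.resize(s,(400,345),interpolation=cv2.INTER_CUBIC),0,225,0,0,0)]))
E
python3 m.py
```

```text
funnel rim 74 circ [ 0.6299 -0.2617  0.0283] lo [ 0.602 -0.289  0.078] hi [ 0.657 -0.234  0.088] zmed 0.083
small red 146 circ [ 0.5249 -0.2845  0.0208] lo [ 0.506 -0.304  0.015] hi [ 0.543 -0.264  0.055] zmed 0.031
pink 279 circ [ 0.5169 -0.1872  0.0278] lo [ 0.49  -0.214  0.016] hi [ 0.544 -0.16   0.072] zmed 0.04
jar rim 109 circ [0.51   0.1771 0.0259] lo [0.486 0.151 0.084] hi [0.536 0.202 0.095] zmed 0.09
jar body 567 circ [0.5099 0.1773 0.0421] lo [0.469 0.136 0.03 ] hi [0.551 0.218 0.095] zmed 0.067
mill cap 223 circ [ 0.4264 -0.2214  0.0222] lo [ 0.405 -0.241  0.117] hi [ 0.446 -0.2    0.138] zmed 0.132
pack_near 2384 circ [0.4155 0.002  0.1065] lo [ 0.348 -0.09   0.03 ] hi [0.485 0.095 0.067] zmed 0.038
rolls 1996 circ [ 0.6227 -0.0066  0.0852] lo [ 0.557 -0.082  0.071] hi [0.69  0.066 0.127] zmed 0.111
spread 413 circ [0.7454 0.1458 0.0327] lo [0.713 0.115 0.07 ] hi [0.776 0.175 0.097] zmed 0.09
tape 332 circ [ 0.7451 -0.1633  0.0466] lo [ 0.699 -0.208  0.03 ] hi [ 0.79  -0.118  0.054] zmed 0.047
```

View pics/crop1.png

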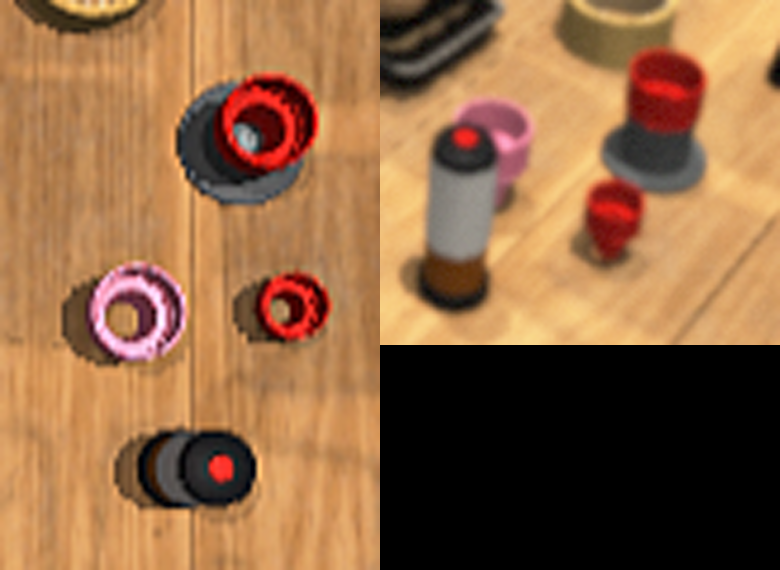

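The chosen funnel's rim reads z=0.083 with a 28 mm radius, which matches the description, and the mill (z=0.132) and jar (z=0.090) also fit. The crop shows the large red funnel in its stand at (265,125), the small red one at (293,307) and the pink one at (138,312). Next I go above the funnel, keeping the tool orientation.

```bash
cat > go.py <<'E'
import sys; from h import *; from scipy.spatial.transform import Rotation as R
o=observe(); q=o['ee_rot']; r=R.from_quat([q[1],q[2],q[3],q[0]])
print('t',o['time_s'],'pos',np.round(o['eef_pos'],4),'w',round(o['gripper_width'],4),'tool delta cm',np.round(r.inv().apply(np.array(sys.argv[1:4],float)-o['eef_pos'])*100,2), 'tilt',np.round(r.as_matrix()[:,2],4))
E
python3 go.py .63 -.262 .2
```

```text
t 0.1 pos [0.2002 0.512  0.2049] w 0.0941 tool delta cm [-68.22 -56.43   0.55] tilt [-4.e-04 -9.e-04 -1.e+00]
```

```bash
python3 -m inch '{"delta_pos":[[-20,-16.5,0.5],[-68.2,-56.4,0.5],[-68.2,-56.4,0.5],[-68.2,-56.4,0.5],[-68.2,-56.4,0.5],[-68.2,-56.4,0.5],[-68.2,-56.4,0.5],[-68.2,-56.4,0.5],[-68.2,-56.4,0.5],[-68.2,-56.4,0.5],[-68.2,-56.4,0.5],[-68.2,-56.4,0.5],[-68.2,-56.4,0.5],[-68.2,-56.4,0.5],[-68.2,-56.4,0.5],[-68.2,-56.4,0.5],[-68.2,-56.4,0.5],[-68.2,-56.4,0.5],[-68.2,-56.4,0.5],[-68.2,-56.4,0.5]],"angular":[[0,0,0],[0,0,0],[0,0,0],[0,0,0],[0,0,0],[0,0,0],[0,0,0],[0,0,0],[0,0,0],[0,0,0],[0,0,0],[0,0,0],[0,0,0],[0,0,0],[0,0,0],[0,0,0],[0,0,0],[0,0,0],[0,0,0],[0,0,0]],"grip":[1,1,1,1,1,1,1,1,1,1,1,1,1,1,1,1,1,1,1,1]}'; python3 go.py .63 -.262 .2
```

```text
time_s: 2.1
eef_pos: [0.6298, -0.2616, 0.1993]
ee_rot: [-0.001, 0.186, 0.983, 0.0]
ft_force: [0.3, -0.2, 0.3]
gripper_width: 0.0941
t 2.1 pos [ 0.6298 -0.2616  0.1993] w 0.0941 tool delta cm [-0.03 -0.03 -0.07] tilt [-1.5e-03  9.0e-04 -1.0e+00]
```

Now there. One wrist look for the exact axis.

```bash
python3 - <<'E'
from h import *
c=snap('wrist'); W=world(c); P=c['pixels'].astype(int)
red=(P[...,0]>90)&(P[...,1]<60)&(P[...,2]<60)&(W[...,2]>.076)&(W[...,2]<.092)
p=W[red]; print(len(p), np.round(p.mean(0),4), p.min(0).round(4),p.max(0).round(4), cv2.minEnclosingCircle(p[:,:2].astype(np.float32)))
cv2.imwrite('pics/w1.png',c['pixels'][...,::-1])
print(observe()['eef_pos'])
E
```

```text
305 [ 0.6243 -0.2619  0.0814] [ 0.6025 -0.2899  0.0762] [ 0.6561 -0.2357  0.084 ] ((0.6294986009597778, -0.26301684975624084), 0.02757587656378746)
[ 0.62977481 -0.26089282  0.19994062]
```

View pics/w1.png

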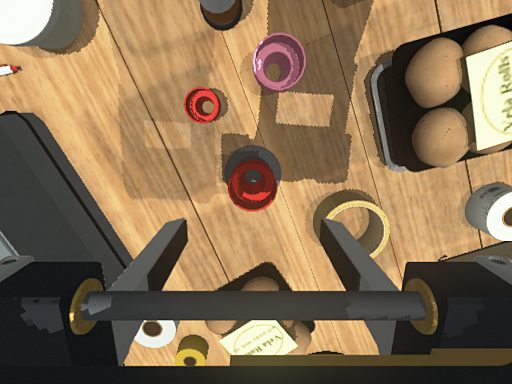

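The wrist view shows the large red funnel at (252,185) in its stand, between the fingers. Both views agree on an axis of about (0.6297, -0.2625). I descend and grip, commanding about 14.3 cm down.

```bash
python3 -m inch '{"delta_pos":[[0,-0.1,3],[0,-0.1,6],[0,-0.1,9],[0,-0.1,11.5],[0,-0.1,13.2],[0,-0.1,14.3],[0,-0.1,14.3],[0,-0.1,14.3],[0,-0.1,14.3],[0,-0.1,14.3],[0,-0.1,14.3],[0,-0.1,14.3],[0,-0.1,14.3],[0,-0.1,14.3],[0,-0.1,14.3],[0,-0.1,14.3]],"angular":[[0,0,0],[0,0,0],[0,0,0],[0,0,0],[0,0,0],[0,0,0],[0,0,0],[0,0,0],[0,0,0],[0,0,0],[0,0,0],[0,0,0],[0,0,0],[0,0,0],[0,0,0],[0,0,0]],"grip":[1,1,1,1,1,1,1,0.4,0.4,0.4,0.4,0.4,0.4,0.4,0.4,0.4]}' 15; python3 go.py .51 .1772 .12
```

```text
time_s: 3.75
eef_pos: [0.6298, -0.2625, 0.0577]
ee_rot: [0.0, 0.185, 0.983, -0.0]
ft_force: [-1.1, 0.3, 3.1]
gripper_width: 0.0567
t 3.75 pos [ 0.6298 -0.2625  0.0577] w 0.0567 tool delta cm [27.17 36.58 -6.24] tilt [ 3.e-04 -2.e-04 -1.e+00]
```

```bash
python3 -m inch '{"delta_pos":[[0,0,-1],[0,0,-3],[0,0,-6],[0,0,-9],[0,0,-12],[0,0,-15],[0,0,-17],[0,0,-18],[0,0,-18],[0,0,-18],[0,0,-18]],"angular":[[0,0,0],[0,0,0],[0,0,0],[0,0,0],[0,0,0],[0,0,0],[0,0,0],[0,0,0],[0,0,0],[0,0,0],[0,0,0]],"grip":[0.4,0.4,0.4,0.4,0.4,0.4,0.4,0.4,0.4,0.4,0.4]}'; python3 -m inch '{"delta_pos":[[0.7,1,0],[2,2.7,0],[3.9,5.2,0],[5.9,7.9,0],[8,10.8,0],[10.2,13.7,0],[12.4,16.7,0],[14.6,19.7,0],[16.8,22.6,0],[19,25.6,0],[21.2,28.5,0],[23,31,0],[24.6,33.1,0],[25.8,34.8,0],[26.6,35.8,0],[27,36.4,0],[27.2,36.6,0],[27.2,36.6,0],[27.2,36.6,0],[27.2,36.6,0]],"angular":[[0,0,0],[0,0,0],[0,0,0],[0,0,0],[0,0,0],[0,0,0],[0,0,0],[0,0,0],[0,0,0],[0,0,0],[0,0,0],[0,0,0],[0,0,0],[0,0,0],[0,0,0],[0,0,0],[0,0,0],[0,0,0],[0,0,0],[0,0,0]],"grip":[0.4,0.4,0.4,0.4,0.4,0.4,0.4,0.4,0.4,0.4,0.4,0.4,0.4,0.4,0.4,0.4,0.4,0.4,0.4,0.4]}'; python3 go.py .51 .1772 .098
python3 - <<'E'
from h import *
c=snap('wrist'); W=world(c); P=c['pixels'].astype(int)
v,u=np.mgrid[0:384,0:512]
m=(W[...,2]>.084)&(W[...,2]<.096)&(abs(W[...,0]-.51)<.04)&(abs(W[...,1]-.177)<.04)
p=W[m]; print('jar',len(p), cv2.minEnclosingCircle(p[:,:2].astype(np.float32)))
red=(P[...,0]>90)&(P[...,1]<60)&(P[...,2]<60)&(W[...,2]>.15)
p=W[red]; print('fun',len(p), p.min(0).round(4),p.max(0).round(4))
t=load  # scene view too
s=snap('scene')
cv2.imwrite('pics/w2.png',np.hstack([cv2.resize(c['pixels'][...,::-1],(400,300)),cv2.resize(s['pixels'][100:250,100:300,::-1],(400,300))]))
E
```

```text
time_s: 4.85
eef_pos: [0.6294, -0.2622, 0.2359]
ee_rot: [-0.001, 0.185, 0.983, 0.0]
ft_force: [0.2, 0.4, -1.6]
gripper_width: 0.0566
time_s: 6.85
eef_pos: [0.5099, 0.177, 0.2374]
ee_rot: [-0.0, 0.186, 0.983, -0.0]
ft_force: [0.5, -0.1, -0.7]
gripper_width: 0.0563
t 6.85 pos [0.5099 0.177  0.2374] w 0.0563 tool delta cm [-0.    0.03 13.94] tilt [-0.e+00 -1.e-04 -1.e+00]
jar 351 ((0.5102692246437073, 0.1770024597644806), 0.025871874764561653)
fun 5440 [0.4395 0.1493 0.194 ] [0.5369 0.2047 0.4157]
```

View pics/w2.png

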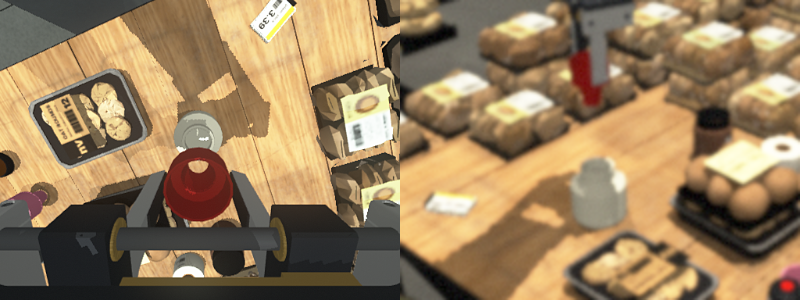

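The left half shows the funnel held at (197,185) over the jar at (195,130). In the right half (scene view) it hangs at (588,80) above the jar at (598,190) and looks slightly slanted, so I check its tilt from the depth.

```bash
python3 - <<'E'
from h import *
for n in('wrist','scene'):
    c=load(n); W=world(c); P=c['pixels'].astype(int)
    red=(P[...,0]>70)&(P[...,1]<60)&(P[...,2]<60)&(W[...,2]>.15)&(W[...,2]<.275)&(abs(W[...,0]-.51)<.05)&(abs(W[...,1]-.177)<.05)
    p=W[red]; print(n,len(p),p.min(0).round(3),p.max(0).round(3))
    for a,b in((.195,.205),(.205,.215),(.232,.242),(.242,.25),(.25,.257),(.257,.27)):
        q=p[(p[:,2]>a)&(p[:,2]<b)]
        if len(q)>5:
            A=np.c_[2*q[:,:2],np.ones(len(q))]; s=np.linalg.lstsq(A,(q[:,:2]**2).sum(1),rcond=None)[0]
            print(a,len(q),'fit',s[:2].round(4),'r',np.sqrt(s[2]+s[0]**2+s[1]**2).round(4),'encl',np.round(cv2.minEnclosingCircle(q[:,:2].astype(np.float32))[0],4))
w=load('wrist');W=world(w);P=w['pixels'].astype(int)
top=(P[...,0]>70)&(P[...,1]<60)&(W[...,2]>.258)&(W[...,2]<.268)&(abs(W[...,0]-.51)<.04)&(abs(W[...,1]-.177)<.04)
q=W[top]; A=np.c_[q[:,:2]-q[:,:2].mean(0),np.ones(len(q))]; print('rim plane',len(q),np.linalg.lstsq(A,q[:,2],rcond=None)[0].round(4))
E
```

```text
wrist 6139 [0.482 0.148 0.194] [0.537 0.205 0.263]
0.195 205 fit [0.5105 0.1769] r 0.0118 encl [0.5112 0.1765]
0.205 273 fit [0.5106 0.1769] r 0.0131 encl [0.511  0.1768]
0.232 1359 fit [0.5094 0.1774] r 0.0243 encl [0.5093 0.1772]
0.242 750 fit [0.5092 0.1774] r 0.0264 encl [0.5086 0.1777]
0.25 763 fit [0.5091 0.1774] r 0.0264 encl [0.5114 0.1766]
0.257 1352 fit [0.5096 0.1772] r 0.0263 encl [0.51   0.1772]
scene 245 [0.478 0.149 0.194] [0.529 0.203 0.263]
0.195 26 fit [0.5074 0.1731] r 0.0106 encl [0.5055 0.1703]
0.205 25 fit [0.5053 0.1711] r 0.0105 encl [0.5048 0.1703]
0.232 35 fit [0.5089 0.1744] r 0.0278 encl [0.5057 0.177 ]
0.242 41 fit [0.5088 0.1743] r 0.0271 encl [0.5078 0.1776]
0.25 42 fit [0.5074 0.1757] r 0.0265 encl [0.5047 0.1801]
0.257 39 fit [0.5075 0.1753] r 0.0266 encl [0.5049 0.1779]
rim plane 1248 [-0.009   0.0037  0.2611]
```

The funnel is upright, centred within 1 mm and needs 14.0 cm down. I lower it.

```bash
python3 -m inch '{"delta_pos":[[0,0,2],[0,0,4.5],[0,0,6.5],[0,0,8],[0,0,9.5],[0,0,11],[0,0,12.3],[0,0,13.2],[0,0,13.7],[0,0,14],[0,0,14.1],[0,0,14.1]],"angular":[[0,0,0],[0,0,0],[0,0,0],[0,0,0],[0,0,0],[0,0,0],[0,0,0],[0,0,0],[0,0,0],[0,0,0],[0,0,0],[0,0,0]],"grip":[0.4,0.4,0.4,0.4,0.4,0.4,0.4,0.4,0.4,0.4,0.4,0.4]}'; python3 go.py .51 .1772 .098
```

```text
time_s: 8.15
eef_pos: [0.5101, 0.1776, 0.0976]
ee_rot: [0.001, 0.185, 0.983, 0.0]
ft_force: [-2.7, -0.9, 5.5]
gripper_width: 0.0569
t 8.15 pos [0.5101 0.1776 0.0976] w 0.0569 tool delta cm [-0.   -0.04 -0.04] tilt [ 1.4e-03  2.0e-04 -1.0e+00]
```

```bash
python3 -m inch '{"delta_pos":[[0,0,0],[0,0,0],[0,0,0],[0,0,0],[0,0,0],[0,0,0],[0,0,0],[0,0,-2],[0,0,-5],[0,0,-8],[0,0,-11],[0,0,-14],[0,0,-15.5],[0,0,-16],[0,0,-16],[0,0,-16]],"angular":[[0,0,0],[0,0,0],[0,0,0],[0,0,0],[0,0,0],[0,0,0],[0,0,0],[0,0,0],[0,0,0],[0,0,0],[0,0,0],[0,0,0],[0,0,0],[0,0,0],[0,0,0],[0,0,0]],"grip":[0.65,0.7,0.8,1,1,1,1,1,1,1,1,1,1,1,1,1]}'
python3 - <<'E'
from h import *
c=snap('wrist'); W=world(c); P=c['pixels'].astype(int)
red=(P[...,0]>70)&(P[...,1]<60)&(P[...,2]<60)&(abs(W[...,0]-.51)<.05)&(abs(W[...,1]-.177)<.05)&(W[...,2]>.118)
q=W[red]; print(len(q),q.min(0).round(4),q.max(0).round(4),cv2.minEnclosingCircle(q[:,:2].astype(np.float32)))
A=np.c_[q[:,:2]-q[:,:2].mean(0),np.ones(len(q))]; print('rim plane',np.linalg.lstsq(A,q[:,2],rcond=None)[0].round(4))
m=(P.min(-1)>110)&(W[...,2]>.03)&(W[...,2]<.08)&(abs(W[...,0]-.51)<.05)&(abs(W[...,1]-.177)<.05)
q=W[m];print('jar body',len(q),q.min(0).round(3),q.max(0).round(3))
cv2.imwrite('pics/w3.png',np.hstack([c['pixels'][...,::-1][:,100:400]]))
E
python3 go.py .4264 -.2214 .24
```

```text
time_s: 9.75
eef_pos: [0.5094, 0.1775, 0.2553]
ee_rot: [-0.001, 0.185, 0.983, -0.0]
ft_force: [0.4, -0.3, -0.0]
gripper_width: 0.0935
315 [0.4632 0.1312 0.118 ] [0.5368 0.2269 0.3813] ((0.4968738853931427, 0.18010681867599487), 0.049085043370723724)
rim plane [-1.7912  0.5903  0.1656]
jar body 1019 [0.469 0.136 0.047] [0.544 0.218 0.071]
t 9.8 pos [0.5094 0.1775 0.2552] w 0.094 tool delta cm [ -6.8  -40.17   1.56] tilt [-1.8e-03 -5.0e-04 -1.0e+00]
```

View pics/w3.png

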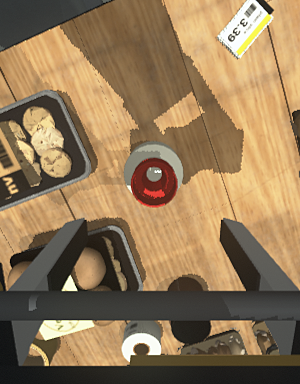

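The funnel stands in the jar at (155,182), released and apparently level. I re-measure its rim from the same image, excluding the stray gripper pixels, and go over to the mill.

```bash
python3 - <<'E'
from h import *
c=load('wrist'); W=world(c); P=c['pixels'].astype(int)
red=(P[...,0]>70)&(P[...,1]<60)&(P[...,2]<60)&(abs(W[...,0]-.51)<.05)&(abs(W[...,1]-.177)<.05)&(W[...,2]>.117)&(W[...,2]<.14)
q=W[red]; print(len(q),q.min(0).round(4),q.max(0).round(4),cv2.minEnclosingCircle(q[:,:2].astype(np.float32)))
A=np.c_[q[:,:2]-q[:,:2].mean(0),np.ones(len(q))]; print('rim plane',np.linalg.lstsq(A,q[:,2],rcond=None)[0].round(4))
E
python3 -m inch '{"delta_pos":[[-2,-12,0],[-6.8,-40.2,0],[-6.8,-40.2,0],[-6.8,-40.2,0],[-6.8,-40.2,0],[-6.8,-40.2,0],[-6.8,-40.2,0],[-6.8,-40.2,0],[-6.8,-40.2,0],[-6.8,-40.2,0],[-6.8,-40.2,0],[-6.8,-40.2,0],[-6.8,-40.2,0],[-6.8,-40.2,0],[-6.8,-40.2,0],[-6.8,-40.2,0]],"angular":[[0,0,0],[0,0,0],[0,0,0],[0,0,0],[0,0,0],[0,0,0],[0,0,0],[0,0,0],[0,0,0],[0,0,0],[0,0,0],[0,0,0],[0,0,0],[0,0,0],[0,0,0],[0,0,0]],"grip":[1,1,1,1,1,1,1,1,1,1,1,1,1,1,1,1]}'
python3 - <<'E'
from h import *
c=snap('wrist'); W=world(c)
m=(W[...,2]>.118)&(W[...,2]<.14)&(np.hypot(W[...,0]-.4264,W[...,1]+.2214)<.035)
q=W[m]; print('mill',len(q),q.min(0).round(4),q.max(0).round(4),cv2.minEnclosingCircle(q[:,:2].astype(np.float32)))
E
python3 go.py .4264 -.2214 .076
```

```text
275 [0.4831 0.1506 0.1172] [0.5368 0.2042 0.1239] ((0.509954035282135, 0.1776150017976761), 0.027379386126995087)
rim plane [-2.750e-02  1.000e-04  1.214e-01]
time_s: 11.4
eef_pos: [0.4267, -0.2214, 0.2565]
ee_rot: [0.0, 0.185, 0.983, 0.0]
ft_force: [1.5, 0.4, 0.2]
gripper_width: 0.0939
mill 1053 [ 0.405  -0.2443  0.1182] [ 0.4465 -0.2014  0.1357] ((0.4265745282173157, -0.22287771105766296), 0.021834980696439743)
t 11.45 pos [ 0.4266 -0.2215  0.2565] w 0.094 tool delta cm [ 0.02  0.   18.05] tilt [-0. -0. -1.]
```

The funnel rim is at (0.510, 0.1776) with its top at about 0.123, so it is seated. The mill's centre is (0.4265, -0.222). I go down to grip its metal body.

```bash
python3 -m inch '{"delta_pos":[[0,-0.1,3],[0,-0.1,7],[0,-0.1,11],[0,-0.1,14],[0,-0.1,16.5],[0,-0.1,17.7],[0,-0.1,18],[0,-0.1,18],[0,-0.1,18],[0,-0.1,18],[0,-0.1,18],[0,-0.1,18],[0,-0.1,18],[0,-0.1,18],[0,-0.1,18],[0,-0.1,18],[0,-0.1,18],[0,-0.1,18]],"angular":[[0,0,0],[0,0,0],[0,0,0],[0,0,0],[0,0,0],[0,0,0],[0,0,0],[0,0,0],[0,0,0],[0,0,0],[0,0,0],[0,0,0],[0,0,0],[0,0,0],[0,0,0],[0,0,0],[0,0,0],[0,0,0]],"grip":[1,1,1,1,1,1,1,1,0.3,0.3,0.3,0.3,0.3,0.3,0.3,0.3,0.3,0.3]}' 30; python3 go.py .4264 -.2214 .25
```

```text
time_s: 13.25
eef_pos: [0.4262, -0.2226, 0.0765]
ee_rot: [-0.0, 0.185, 0.983, -0.0]
ft_force: [0.6, -0.9, 0.0]
gripper_width: 0.0426
t 13.25 pos [ 0.4262 -0.2226  0.0765] w 0.0426 tool delta cm [  0.03   0.11 -17.35] tilt [-0. -0. -1.]
```

```bash
python3 -m inch '{"delta_pos":[[0,0,-1],[0,0,-3],[0,0,-5.5],[0,0,-8.5],[0,0,-11.5],[0,0,-14.5],[0,0,-17],[0,0,-18.3],[0,0,-18.5],[0,0,-18.5],[0,0,-18.5]],"angular":[[0,0,0],[0,0,0],[0,0,0],[0,0,0],[0,0,0],[0,0,0],[0,0,0],[0,0,0],[0,0,0],[0,0,0],[0,0,0]],"grip":[0.3,0.3,0.3,0.3,0.3,0.3,0.3,0.3,0.3,0.3,0.3]}'; python3 go.py .51 .1776 .2605
python3 - <<'E'
from h import *
c=snap('wrist'); s=snap('scene')
cv2.imwrite('pics/w4.png',np.hstack([cv2.resize(c['pixels'][...,::-1],(400,300)),cv2.resize(s['pixels'][130:280,200:400,::-1],(400,300))]))
E
```

```text
time_s: 14.35
eef_pos: [0.4259, -0.2223, 0.2601]
ee_rot: [-0.001, 0.185, 0.983, 0.0]
ft_force: [0.2, -0.3, -2.9]
gripper_width: 0.0425
t 14.35 pos [ 0.4259 -0.2223  0.2601] w 0.0425 tool delta cm [ 6.730e+00  4.031e+01 -1.000e-02] tilt [-0.0019  0.0011 -1.    ]
```

View pics/w4.png

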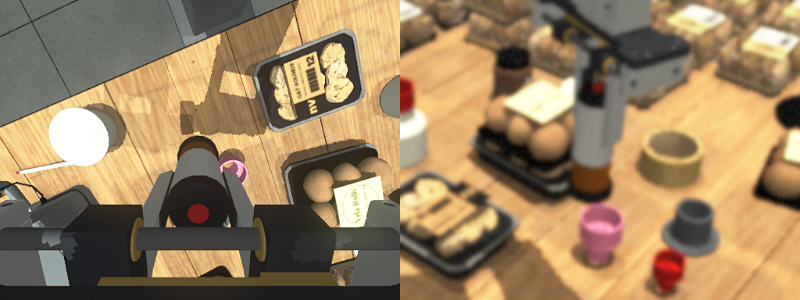

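The mill is lifted and upright in the fingers, at (195,185) in the wrist half and (590,150) in the scene half. The stand at (693,225) is empty. I carry the mill over at this height.

```bash
python3 -m inch '{"delta_pos":[[0.1,0.8,0],[0.4,2.6,0],[0.9,5.2,0],[1.4,8.2,0],[1.9,11.4,0],[2.4,14.6,0],[3,17.8,0],[3.5,21,0],[4,24.2,0],[4.6,27.4,0],[5.1,30.4,0],[5.5,33.2,0],[5.9,35.6,0],[6.3,37.6,0],[6.5,39.2,0],[6.6,39.9,0],[6.7,40.2,0],[6.7,40.3,0],[6.7,40.3,0],[6.7,40.3,0]],"angular":[[0,0,0],[0,0,0],[0,0,0],[0,0,0],[0,0,0],[0,0,0],[0,0,0],[0,0,0],[0,0,0],[0,0,0],[0,0,0],[0,0,0],[0,0,0],[0,0,0],[0,0,0],[0,0,0],[0,0,0],[0,0,0],[0,0,0],[0,0,0]],"grip":[0.3,0.3,0.3,0.3,0.3,0.3,0.3,0.3,0.3,0.3,0.3,0.3,0.3,0.3,0.3,0.3,0.3,0.3,0.3,0.3]}'; python3 go.py .51 .1776 .2145
cat > chk.py <<'E'
import sys; from h import *
def fit(q):
    A=np.c_[2*q[:,:2],np.ones(len(q))]; s=np.linalg.lstsq(A,(q[:,:2]**2).sum(1),rcond=None)[0]
    return s[:2].round(4),np.sqrt(s[2]+s[0]**2+s[1]**2).round(4)
for n in('wrist','scene'):
    c=snap(n); W=world(c); P=c['pixels'].astype(int)
    near=np.hypot(W[...,0]-.51,W[...,1]-.1776)<.035
    red=(P[...,0]>70)&(P[...,1]<60)&(P[...,2]<60)&near&(W[...,2]<.13)&(W[...,2]>.09)
    q=W[red]
    if len(q)>5: print(n,'funnel',len(q),q[:,2].max().round(4),fit(q))
    m=near&~red&(W[...,2]>.127)&(W[...,2]<.36); q=W[m]; 
    if len(q): print(n,'mill low z',np.sort(q[:,2])[:4].round(4))
    z0=float(sys.argv[1])
    for a,b in((0,.012),(.018,.048),(.052,.07)):
        k=q[(q[:,2]>z0+a)&(q[:,2]<z0+b)]
        if len(k)>8: print(n,'mill',a,len(k),fit(k))
    cv2.imwrite(f'pics/{n}5.png',c['pixels'][...,::-1])
s=load('scene')['pixels'][90:240,110:310,::-1]; w=load('wrist')['pixels'][...,::-1]
cv2.imwrite(sys.argv[2],np.hstack([cv2.resize(w,(400,300)),cv2.resize(s,(400,300))]))
E
python3 chk.py .184 pics/w5.png
```

```text
time_s: 16.45
eef_pos: [0.5106, 0.1767, 0.2616]
ee_rot: [0.0, 0.186, 0.983, -0.0]
ft_force: [-0.5, -0.2, -3.3]
gripper_width: 0.0432
t 16.45 pos [0.5106 0.1767 0.2616] w 0.0432 tool delta cm [0.09 0.06 4.71] tilt [ 1.e-04 -0.e+00 -1.e+00]
wrist funnel 517 0.1238 (array([0.5066, 0.179 ]), np.float64(0.0216))
wrist mill low z [0.186  0.1862 0.1864 0.1865]
wrist mill 0 97 (array([0.5111, 0.1765]), np.float64(0.0247))
wrist mill 0.018 326 (array([0.5111, 0.1765]), np.float64(0.0207))
wrist mill 0.052 314 (array([0.511 , 0.1766]), np.float64(0.0217))
scene funnel 238 0.123 (array([0.5076, 0.1758]), np.float64(0.0265))
scene mill low z [0.1839 0.1844 0.185  0.1853]
scene mill 0 64 (array([0.5077, 0.1747]), np.float64(0.0235))
scene mill 0.018 143 (array([0.5075, 0.1744]), np.float64(0.019))
scene mill 0.052 94 (array([0.5078, 0.1743]), np.float64(0.0202))
```

View pics/w5.png

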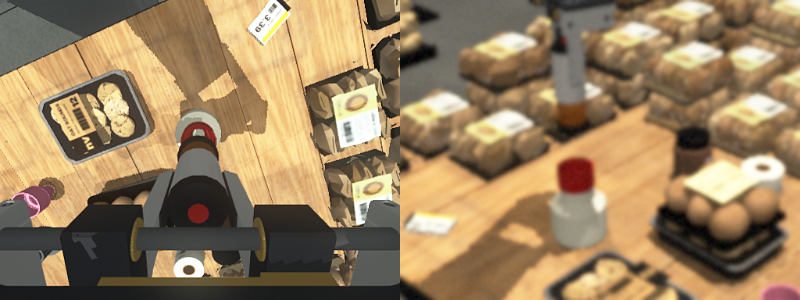

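The mill hangs upright with its foot at z≈0.184, above the seated funnel at (577,175) in the scene half. It is centred within 1–2 mm. I lower it 4.6 cm.

```bash
python3 -m inch '{"delta_pos":[[0,0,0.5],[0.1,0.1,1.3],[0.1,0.1,2.2],[0.1,0.1,3],[0.1,0.1,3.7],[0.1,0.1,4.2],[0.1,0.1,4.5],[0.1,0.1,4.6],[0.1,0.1,4.6],[0.1,0.1,4.6],[0.1,0.1,4.6],[0.1,0.1,4.6],[0.1,0.1,4.6],[0.1,0.1,4.6],[0.1,0.1,4.6]],"angular":[[0,0,0],[0,0,0],[0,0,0],[0,0,0],[0,0,0],[0,0,0],[0,0,0],[0,0,0],[0,0,0],[0,0,0],[0,0,0],[0,0,0],[0,0,0],[0,0,0],[0,0,0]],"grip":[0.3,0.3,0.3,0.3,0.3,0.3,0.3,0.3,0.3,0.3,0.3,0.3,0.3,0.3,0.3]}'; python3 chk.py .138 pics/w6.png;  python3 go.py .51 .1776 .2145; python3 -c "from h import *; print(observe()['qd'].round(4))"
```

```text
time_s: 18.05
eef_pos: [0.5101, 0.1785, 0.2155]
ee_rot: [0.0, 0.185, 0.983, 0.0]
ft_force: [-0.2, 1.0, -2.2]
gripper_width: 0.0428
wrist funnel 501 0.1237 (array([0.5057, 0.1789]), np.float64(0.0217))
wrist mill low z [0.1398 0.14   0.1401 0.1405]
wrist mill 0 96 (array([0.5103, 0.1784]), np.float64(0.0245))
wrist mill 0.018 318 (array([0.5105, 0.1783]), np.float64(0.0207))
wrist mill 0.052 313 (array([0.5104, 0.1784]), np.float64(0.0217))
scene funnel 224 0.1237 (array([0.5075, 0.1762]), np.float64(0.0265))
scene mill low z [0.1378 0.1382 0.1382 0.139 ]
scene mill 0 56 (array([0.5059, 0.1753]), np.float64(0.0218))
scene mill 0.018 130 (array([0.5066, 0.1755]), np.float64(0.0185))
scene mill 0.052 86 (array([0.5064, 0.1762]), np.float64(0.0198))
t 18.15 pos [0.5101 0.1785 0.2155] w 0.0426 tool delta cm [-0.03 -0.08  0.1 ] tilt [ 0.  0. -1.]
[ 0.0014 -0.0001 -0.0007 -0.0012 -0.0003  0.0002]
```

View pics/w6.png

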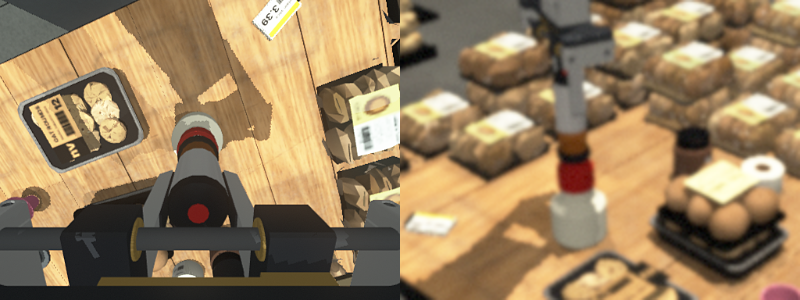

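The mill's foot is at 0.138, about 14.5–15 mm above the rim at 0.1235. It is centred within about 1 mm by the wrist camera, upright and still (scene half: foot at (575,155), funnel at (576,178)). I hand in.

```bash
python3 -c "from h import *; sign_off(); print(observe()['time_s'])"
```

```text
the job is handed in; nothing more can be done
the job is handed in; nothing more can be done
```

I moved the large red funnel from its stand into the spice jar's mouth and let go. I then fetched the mill and handed in at about 18 s, holding it upright above the funnel. No verdict was reported.

- **Funnel:** its rim measured about 0.1235 m high, against 0.123 m when seated. It was centred within about 1 mm of the jar mouth. A plane fit to its rim gave a tilt of about 0.03 rad, within the 0.1 rad limit.
- **Mill:** its foot was about 14–15 mm above the funnel rim and within about 1 mm of centre, by the funnel rim measured before I fetched the mill. Joint speeds were about 0, and the fingers were stopped on the mill at 42.6 mm with a 30 N grip setting.
- **Disagreements:** the scene camera placed the mill 3–4 mm away from where the wrist camera and the arm's own reading put it. It shifted the funnel by a similar amount, so the two still line up. The gripper read 42.6 mm on a body described as 44 mm.
- **Not measured:** I did not re-measure the packs, rolls, spread jar or tape at the end. The carries passed above the packs with clearance, and the packs and spread jar I could see in the last pictures looked undisturbed.

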